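# Slide a fixture plate out over the closed shield box and hold it

### The job

Lower the open lid of the shield box until it is fully shut. Then slide the fixture plate along the riser, without lifting it off, out over the closed lid until its front edge lies along the line scored across the lid. With the plate that far out it would tip over the riser's edge, so finish while still holding it there, flat on the riser and clear of the lid; leave the mouse, screwdriver and small metal block alone.

Things in the scene. Friction and masses are not known exactly. Their poses are not given: they have to be found in the camera images.
- riser: fixed bench of grey painted metal: flat top 180 mm (x) by 280 mm (y), top face 78 mm above the table, held up by two side walls along its long sides. Origin: centre of its underside, on the table; z up. Its working edge, over which the plate is slid, is the short edge at its own y = -140 mm, facing the shield box
- riser_edge (a point): middle of the riser's working edge, on its top face (78 mm above the table); axes as the riser's; -y points outward, towards the shield box
- shield_box: fixed open-topped dark steel box, 140 mm (x) by 200 mm (y) by 50 mm high, standing 15 to 45 mm beyond the riser's working edge and turned at most 0.05 rad from it, with a hinged aluminium lid. Origin: centre of its underside, on the table; z up. The hinge runs along its y, on the rim of its -x side (the side nearer the robot)
- lid_hinge (a point): middle of the lid's hinge line, fixed to the box, 50 mm above the table; the hinge line runs along the box's y
- lid (a joint): angle of the lid: 0 = shut, level on the box; grows as it opens, to 1.9 rad; starts at 0.9 to 1.4, outer face towards the robot. A 6 mm sheet 200 mm wide reaching 147 mm from the hinge, with a lip 50 mm wide to 158 mm. Stiff friction hinge: it stays at any angle and takes about 2 to 5 N at its free edge to lower. Shut, its upper face is 56 mm above the table
- mark (a point): middle of the dark scored line, 100 mm long and 3 mm wide, on the lid's outer (upper) face, 70 mm from the hinge and 20 mm from the lid's middle on the side away from the riser; it moves with the lid. Frame fixed to the lid: with the lid shut its axes are the box's; the line runs along its x, and -y is away from the riser
- plate: loose aluminium fixture plate 90 mm (x) by 220 mm (y) by 8 mm thick, 0.4 to 0.6 kg, lying flat on the riser; balance point within 8 mm of its centre. Origin: centre of its underside; z up. Front edge (towards the box) at its own y = -110 mm. A low circuit board on its front half reaches 16 mm above the underside; a grip post stands at the rear
- plate_front (a point): middle of the plate's front edge, at the underside; axes as the plate's
- post_top (a point): centre of the top of the plate's grip post: square steel, 20 by 20 mm, faces square to the plate, 50 mm tall above the plate's upper face, centred at the plate's own (0, +90 mm); this point is 58 mm above the plate's underside; axes as the plate's
- mouse: bystander: loose computer mouse 60 by 100 by 33 mm, off to the robot's right; origin: centre of its underside
- screwdriver: bystander: loose screwdriver with a handle, 160 mm long, lying beyond the shield box; origin in its middle, on the table
- cal_block: bystander: small loose aluminium block 36 by 36 by 18 mm with a brass stud (26 mm high in all), beyond the riser; origin: centre of its underside
Not all that is in view belongs to the job. Of the things like the plate, leave any that is pink or yellow; of the rest the smaller one is meant.

How it is judged:
By the outcome, as a careful person would: the job done as asked, in the order asked, and still so for the second after the job is handed in, while the arm keeps its last pose, push and grip.
It also fails if it takes over 54 s, if anything falls off the work surface, if the arm or the gripper's body presses on something with over 40 N, if the wrist force passes 120 N, or if a joint passes its speed limit or range.

### The arm

A 6-joint arm with a two-finger parallel gripper is mounted at the origin on the work surface. World frame = base frame: x ahead of the robot, y to its left, z up, the work surface at z = 0. Lengths are in m, angles in degrees, forces in N, time in s.
With the tool pointing down it reaches from about 0.275 to 0.75 m from the base axis. Payload 10.2 kg.
Tool frame: the origin (TCP) lies midway between the tips of the shut fingers; the grasp point (between the pads) lies 19 mm behind it; y points along the fingers, z is the direction in which the jaws open and shut, and the axes are right-handed (so a half turn about y gives the same grasp; the last joint's range is limited). The gripper opens to 88 mm and grips with 3 to 60 N. Pads are 18 mm wide; open, the fingers measure 123 mm over their backs; the gripper's body (75 mm by 187 mm) begins 45 mm behind the grasp point.
Start: joints at [-80.065, 17.928, 85.812, -0, 76.261, -12.8], TCP at [0.203, -0.484, 0.239] pointing down, gripper open.
Joint ranges: [-168.41, 168.41], [-55.51, 124.54], [10.69, 146.95], [-70.63, 250.63], [1, 178], [-165.06, 165.06]. Speed limits (degrees/s): [136.94, 136.94, 172.46, 180, 180, 180].

### API

Orientations are given as a 3x3 rotation matrix whose columns are the frame's x, y, z axes.
In Python, from plant import r gives the robot as it stands.
- The arm moves only by the tool jog_arm, never from a script. Its argument "increments" is a list of rows, each a list of 5 numbers: the finger opening in cm, from 0 to 8.81, then the shift along the tool's x, y, z in cm, then the turn about the tool's y in degrees. In form: [[grip, tx, ty, tz, spin], ...]. A call has 1 to 10 rows; each row is the pose to reach, as a shift and turn from the pose measured when the call began, along the tool's axes at that moment; what a row does not reach only later rows make up. A row lasts 1/10 s, in which the tool goes at most 50 mm and 8.59 degrees, less where a joint would pass 70% of its speed; a pose out of reach is approached as far as the arm can. A call with a gripper value outside its range is refused whole. The fingers move at their own pace and stop on an object; the grip force is fixed at half the most. Time passes only in rows, so rows that repeat a pose let the fingers close. It gives the time, the measured TCP pose, the force and the opening at its end, in the units of the state.
- r.get_state(): the state, without advancing time (a new reading comes with each control period).
- r.get_image(name): name is "scene" or "top" or "wrist"; returns (picture, depth): 480x640x3 uint8, red, green, blue; 480x640 float32, m along the optical axis (not along the pixel's ray), 0 where there is no reading.
- r.get_calibration(name): a dict with "fov_y" (degrees; the focal length in pixels is half the picture's height over the tangent of half this angle, whatever the lens; pixels are square), "cx", "cy" (the principal point, pixels), "R" (3x3) and "t" (3): a world point X has camera coordinates R X + t; the wrist camera has in their place "tool_from_camera" (4x4, takes a point from camera to tool coordinates, whose origin is the TCP and whose axes are the tool frame's). Camera axes: x right, y down, z forward; pixel columns grow to the right and rows downward; lengths in m; the calibration is good to about 2 mm. A picture is of the moment at which its call begins: read the wrist's pose just before it. get_calibration takes no time and is no camera call.
- r.job_done(): hands the job in, once; it reports no verdict.
The state is a dict: "clock": time; "q": joint angles; "qd": joint speeds; "effort": joint torques, N m; "position": TCP position; "ee_rot": TCP orientation; "contact_force": force on the tool from outside, world axes, zero at the start; "torque": the same for the moment, N m; "finger_gap": finger opening in m.
Only numpy, scipy, OpenCV 4.12 (cv2) and the standard library are available. Lean on these libraries where they do the work, as an engineer would, in place of code of your own. Each camera call takes 0.05 s, during which the arm holds its last target.

## Working session

There is one attempt and no reset: what is moved stays moved. The work goes in short steps, Python scripts to look and compute and a tool call to move; the robot and the scene stay as the last step left them, time stands still between calls to the robot, and variables do not carry over. Pictures are saved under pics/ and viewed, and the job is handed in when it is done.

Besides the shell and the picture viewer there is one more tool, called after "Emit:" by a JSON object that holds its "api" and its "payload", one argument or row to a line. jog_arm: Moves the arm, as the interface text tells. Its arguments: {"type":"object","properties":{"increments":{"type":"array"}},"required":["increments"]}

```bash
ls; mkdir -p pics
python3 - <<'E'
from plant import r
import cv2,numpy as np
s=r.get_state();print(s)
for n in ["scene","top","wrist"]:
    im,d=r.get_image(n);cv2.imwrite(f"pics/{n}0.png",im[:,:,::-1]);np.savez(f"pics/{n}0.npz",im=im,d=d)
    print(n,r.get_calibration(n))
E
```

```text
pics
{'clock': 0.0, 'q': array([-8.00653930e+01,  1.79596660e+01,  8.58531114e+01,  3.28556345e-04,
        7.62596388e+01, -1.28025062e+01]), 'qd': array([-0.08850145,  0.03136347,  0.13697206,  0.05015348,  0.08394474,
        0.05029854]), 'effort': array([-1.24468501e-03, -4.02207971e+01, -2.52271557e+01,  6.93713268e-02,
        3.51979933e-02, -9.08328525e-05]), 'position': array([ 0.20284044, -0.48397608,  0.23816498]), 'ee_rot': array([[-9.22288484e-01, -2.12566572e-04,  3.86502143e-01],
       [-3.86502096e-01,  1.24591003e-03, -9.22287687e-01],
       [-2.85499364e-04, -9.99999201e-01, -1.23124590e-03]]), 'contact_force': array([ 0.04161713, -0.37608754, -0.37841128]), 'torque': array([0.00134478, 0.0281581 , 0.03522792]), 'finger_gap': 0.0878195842018077}
scene {'fov_y': 46.78289402782582, 'cx': 319.80166079544125, 'cy': 247.84440953022946, 'R': array([[-0.82001733,  0.57193529,  0.02148484],
       [ 0.37845945,  0.57001517, -0.72928126],
       [-0.42934837, -0.58989213, -0.68387663]]), 't': array([ 0.45395398, -0.0876687 ,  1.37494283])}
top {'fov_y': 57.54007709604966, 'cx': 316.65051795175805, 'cy': 241.76003757299586, 'R': array([[-0.00221079, -0.99987642, -0.01556448],
       [-0.9967733 ,  0.00345226, -0.08019396],
       [ 0.08023778,  0.01533696, -0.99665775]]), 't': array([-0.06056424,  0.50459168,  0.90413128])}
wrist {'fov_y': 59.87921129619886, 'cx': 314.983412163926, 'cy': 245.41554977974184, 'tool_from_camera': array([[-1.22573121e-04,  9.59813308e-01,  2.80639269e-01,
        -7.20536375e-02],
       [-1.18919045e-03, -2.80639212e-01,  9.59812595e-01,
        -1.44941863e-01],
       [ 9.99999285e-01, -2.16086314e-04,  1.17579965e-03,
         1.97331772e-04],
       [ 0.00000000e+00,  0.00000000e+00,  0.00000000e+00,
         1.00000000e+00]])}
```

View pics/scene0.png

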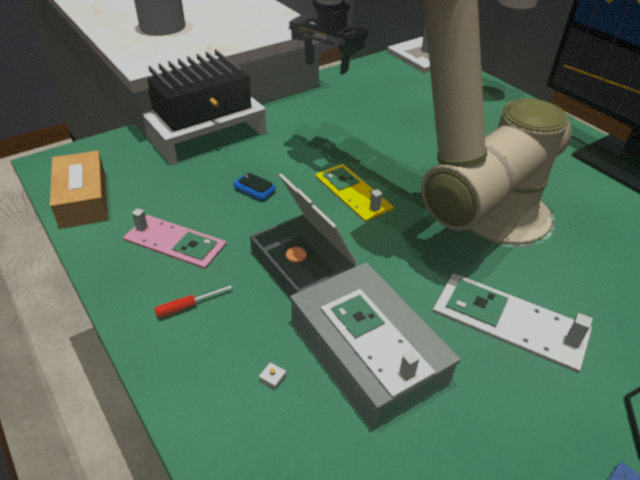

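View pics/top0.png

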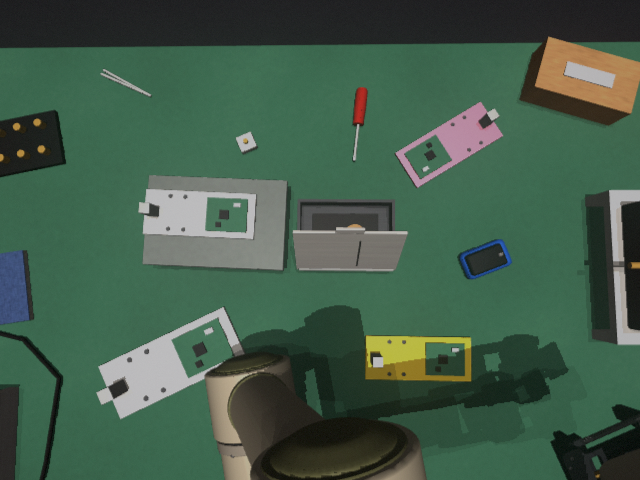

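View pics/wrist0.png

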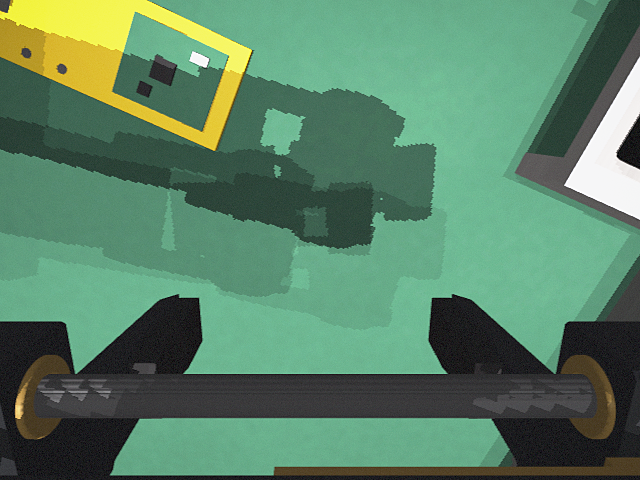

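The top view has the riser at (145–287, 176–271) with the target white plate on it. The box and open lid are at (293–406, 200–271). The larger white, pink and yellow plates are decoys.

```bash
cat > h.py <<'E'
import numpy as np,cv2
from plant import r
def K(c): 
    return 240/np.tan(np.radians(c["fov_y"]/2))
def campose(n,s=None):
    c=r.get_calibration(n)
    if n!="wrist":
        R=np.array(c["R"]);t=np.array(c["t"]);return c,R.T,-R.T@t   # world_from_cam
    T=np.array(c["tool_from_camera"]);Re=np.array(s["ee_rot"]);return c,Re@T[:3,:3],Re@T[:3,3]+np.array(s["position"])
def ray(n,px,z,s=None):
    c,R,o=campose(n,s);px=np.atleast_2d(np.array(px,float));f=K(c)
    d=np.c_[(px[:,0]-c["cx"])/f,(px[:,1]-c["cy"])/f,np.ones(len(px))]@R.T
    return o+d*((z-o[2])/d[:,2])[:,None]
def cloud(n,d,s=None):
    c,R,o=campose(n,s);f=K(c);v,u=np.mgrid[0:480,0:640]
    P=np.stack([(u-c["cx"])/f*d,(v-c["cy"])/f*d,d],-1);return P@R.T+o
def proj(n,X,s=None):
    c,R,o=campose(n,s);f=K(c);p=(np.atleast_2d(X)-o)@R;return np.c_[p[:,0]/p[:,2]*f+c["cx"],p[:,1]/p[:,2]*f+c["cy"]]
E
python3 - <<'E'
from h import *
z=np.load("pics/top0.npz");im,d=z["im"],z["d"];P=cloud("top",d)
cv2.imwrite("pics/topz.png",cv2.resize(im[160:290,130:420,::-1],None,fx=2.7,fy=2.7,interpolation=cv2.INTER_CUBIC))
roi=np.zeros((480,640),bool);roi[150:290,120:300]=1
H=P[...,2]
def rect(m,name,z):
    m=cv2.morphologyEx(m.astype(np.uint8),cv2.MORPH_OPEN,np.ones((3,3)))
    c=max(cv2.findContours(m,cv2.RETR_EXTERNAL,cv2.CHAIN_APPROX_NONE)[0],key=cv2.contourArea)
    w=ray("top",c[:,0],z)[:,:2]
    rc=cv2.minAreaRect((w*1000).astype(np.float32));print(name,rc)
    return c,w
rect(roi&(abs(H-.078)<.012),"riserish",.078)
sat=im.max(2).astype(int)-im.min(2)
white=roi&(im.min(2)>170);print(np.median(H[white]))
rect(roi&(abs(H-.078)<.02)&((im.min(2)>165)),"plate",.086)
# lid
roi2=np.zeros((480,640),bool);roi2[225:275,290:410]=1
m=roi2&(H>.06)&(im.min(2)>110);Q=P[m];print(len(Q),Q.min(0),Q.max(0))
c=Q.mean(0);u,sv,vt=np.linalg.svd(Q-c,full_matrices=False);print(c,vt,sv/np.sqrt(len(Q)))
for y,x in [(185,200),(230,220),(260,340),(240,340),(203,340),(300,200)]:print(y,x,P[y,x],im[y,x])
E
```

```text
riserish ((540.9996948242188, 141.3341827392578), (283.5379943847656, 180.16563415527344), 87.38253021240234)
0.08828058712761211
plate ((556.6051635742188, 170.04380798339844), (218.8584442138672, 88.69355773925781), 87.03518676757812)
947 [ 0.43028413 -0.22089764  0.06010067] [ 0.51576716 -0.02178374  0.940632  ]
[ 0.49401716 -0.10852152  0.16434784] [[-0.07725988  0.09508866 -0.99246615]
 [ 0.04792534 -0.99393662 -0.09896036]
 [-0.99585846 -0.05520994  0.07223426]] [0.07295184 0.05447751 0.01794587]
185 200 [0.61364383 0.16951464 0.08420828] [124 128 122]
230 220 [0.5224351  0.1263411  0.09143008] [ 76 119  94]
260 340 [ 0.46282508 -0.10820517  0.09525073] [117 114 107]
240 340 [ 0.49580124 -0.10582676  0.16410902] [119 116 109]
203 340 [ 0.5854246  -0.11150207  0.02882524] [31 36 32]
300 200 [0.38169392 0.1880198  0.00293867] [ 65 108  83]
```

View pics/topz.png

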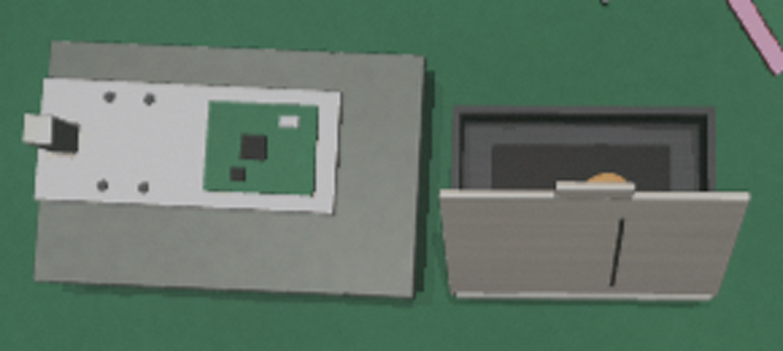

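Lid corners in the full top image: hinge ends at about (297,270) and (394,270), free edge at about (293,231) to (407,232). The scored line runs from (356,265) to (360,241). Next I fit the lid plane.

Run:
```python
from h import *
z=np.load("pics/top0.npz");im,d=z["im"],z["d"];P=cloud("top",d)
poly=np.array([[299,266],[392,266],[403,235],[297,235]])
m=cv2.fillPoly(np.zeros((480,640),np.uint8),[poly],1)>0
Q=P[m&(d>0)]
for _ in range(6):
    c=Q.mean(0);u,sv,vt=np.linalg.svd(Q-c,full_matrices=False);n=vt[2]; Q=Q[abs((Q-c)@n)<.01]
n=n*np.sign(n[2]);print(len(Q),c,n,"angle",np.degrees(np.arccos(n[2])),sv[2]/len(Q)**.5)
print("hinge",ray("top",[[297.4,269.6],[393.7,270.4]],.052))
print("rimfar",ray("top",[[298.5,199.3],[394.4,199.6]],.05))
# free edge corners: intersect ray with plane
C,R,o=campose("top");f=K(C)
for p in [[293.3,231.1],[407,232.2],[336.3,228.5],[364.8,228.5],[360,241],[356.7,266]]:
    dd=R@np.array([(p[0]-C["cx"])/f,(p[1]-C["cy"])/f,1]);print(p,o+dd*((c-o)@n)/(dd@n))
s=r.get_state();E=s["ee_rot"];print(E.T@(np.array([.44,-.11,.25])-s["position"])*100)
```

```text
3203 [ 0.47917448 -0.12148343  0.12817526] [-0.90938316  0.00901905  0.41586167] angle 65.42640840761665 0.0006536510951691541
hinge [[ 0.44523981 -0.02326635  0.052     ]
 [ 0.4431421  -0.21829741  0.052     ]]
rimfar [[ 0.58994602 -0.02522562  0.05      ]
 [ 0.58833733 -0.2224199   0.05      ]]
[293.3, 231.1] [ 0.50916081 -0.02441682  0.19164256]
[407, 232.2] [ 0.50664019 -0.22004667  0.19037336]
[336.3, 228.5] [ 0.51241085 -0.0982761   0.20035139]
[364.8, 228.5] [ 0.51216369 -0.14666403  0.20086033]
[360, 241] [ 0.49412006 -0.14162573  0.16129426]
[356.7, 266] [ 0.45181431 -0.14233208  0.06879773]
[-36.32876265  -1.13823373 -25.33386723]
```

Emit:
{"api": "jog_arm", "payload": {
  "increments": [
    [0,-3.6,-0.5,-2.4,3],
    [0,-7.2,-1,-4.9,6],
    [0,-10.8,-1.2,-7.3,9],
    [0,-14.4,-1.2,-9.8,12],
    [0,-18,-1.2,-12.2,15],
    [0,-21.6,-1.2,-14.6,18],
    [0,-25.2,-1.2,-17.1,21],
    [0,-28.8,-1.2,-19.5,24],
    [0,-32.4,-1.2,-22,25.5],
    [0,-36,-1.2,-24.4,25.5]
  ]
}}

```text
clock: 1.15
position: [0.4412, -0.1181, 0.2506]
ee_rot: [[-0.999, -0.0, -0.049], [0.049, 0.001, -0.999], [0.0, -1.0, -0.001]]
contact_force: [0.4, 0.5, 0.4]
finger_gap: 0.0106
```

Emit:
{"api": "jog_arm", "payload": {
  "increments": [
    [0,0,0,0,0],
    [0,0,0,0,0]
  ]
}}

```text
clock: 1.35
position: [0.4412, -0.1175, 0.2504]
ee_rot: [[-0.999, -0.001, -0.047], [0.047, 0.001, -0.999], [0.001, -1.0, -0.001]]
contact_force: [0.7, -1.4, 0.8]
finger_gap: 0.0003
```

Emit:
{"api": "jog_arm", "payload": {
  "increments": [
    [0,0,4,0,0],
    [0,0,8,0,0],
    [0,-2,8,0,0],
    [0,-4,8,0,0],
    [0,-4.7,8,0,0],
    [0,-5.7,8.5,0,0],
    [0,-6.7,9,0,0],
    [0,-7.6,9.7,0,0],
    [0,-8.5,10.4,0,0],
    [0,-8.5,10.4,0,0]
  ]
}}

```text
clock: 2.35
position: [0.5265, -0.1213, 0.145]
ee_rot: [[-0.999, -0.002, -0.047], [0.047, 0.002, -0.999], [0.002, -1.0, -0.002]]
contact_force: [0.5, 1.0, 0.3]
finger_gap: 0.0006
```

Run:
```python
from h import *
for n in ["scene","top"]:
    im,d=r.get_image(n);cv2.imwrite(f"pics/{n}1.png",im[:,:,::-1]);np.savez(f"pics/{n}1.npz",im=im,d=d)
a=cv2.imread("pics/scene1.png")[130:330,200:420];b=cv2.imread("pics/top1.png")[160:290,280:420]
a=cv2.resize(a,(440,400));b=cv2.resize(b,(350,325));b=cv2.copyMakeBorder(b,0,75,0,0,cv2.BORDER_CONSTANT)
cv2.imwrite("pics/c1.png",np.hstack([a,b]))
```

```text
(no output)
```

View pics/c1.png

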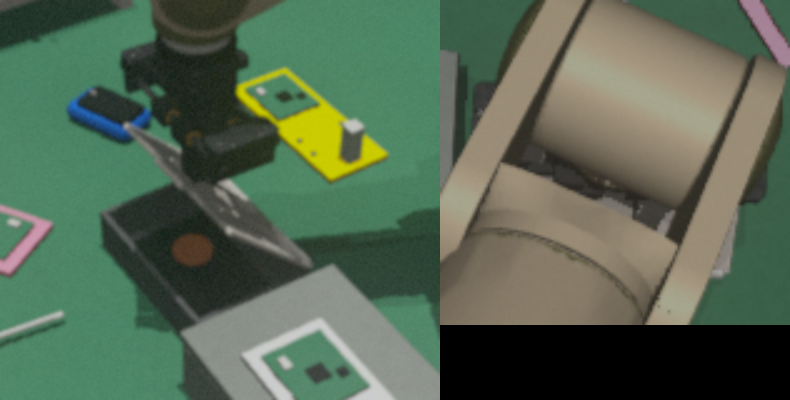

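The scene view shows the fingers against the outer face, with the lid now down to about 45°. I'll carry on along the arc.

Emit:
{"api": "jog_arm", "payload": {
  "increments": [
    [0,-0.8,0.7,0,0],
    [0,-1.5,1.6,0,0],
    [0,-2.1,2.5,0,0],
    [0,-2.7,3.5,0,0],
    [0,-3.2,4.5,0,0],
    [0,-3.6,5.6,0,0],
    [0,-3.9,6.7,0,0],
    [0,-4.1,7.6,0,0],
    [0,-4.2,8.3,0,0],
    [0,-4.2,8.5,0,0]
  ]
}}

```text
clock: 3.45
position: [0.5676, -0.123, 0.0599]
ee_rot: [[-0.999, -0.002, -0.047], [0.047, 0.002, -0.999], [0.002, -1.0, -0.002]]
contact_force: [-0.1, 1.3, 0.8]
finger_gap: 0.0005
```

Emit:
{"api": "jog_arm", "payload": {
  "increments": [
    [0,0,0.2,0,0],
    [0,0,0.4,0,0],
    [0,0,0.4,0,0]
  ]
}}

```text
clock: 3.75
position: [0.5677, -0.1231, 0.0564]
ee_rot: [[-0.999, -0.002, -0.047], [0.047, 0.001, -0.999], [0.002, -1.0, -0.001]]
contact_force: [-1.0, 0.7, 3.3]
finger_gap: 0.0001
```

Emit:
{"api": "jog_arm", "payload": {
  "increments": [
    [0,0,0.15,0,0],
    [0,0,0.15,0,0]
  ]
}}

```text
clock: 3.95
position: [0.5678, -0.1232, 0.0563]
ee_rot: [[-0.999, -0.001, -0.047], [0.047, 0.001, -0.999], [0.001, -1.0, -0.001]]
contact_force: [-4.1, 3.7, 12.9]
finger_gap: 0.0002
```

Emit:
{"api": "jog_arm", "payload": {
  "increments": [
    [0,0,0.15,0,0],
    [0,0,0.15,0,0]
  ]
}}

```text
clock: 4.15
position: [0.5678, -0.1231, 0.0563]
ee_rot: [[-0.999, -0.001, -0.046], [0.046, 0.001, -0.999], [0.001, -1.0, -0.001]]
contact_force: [-5.8, 2.6, 14.7]
finger_gap: 0.0007
```

The tool stopped at z=0.056 while the force rose to 15 N, so the lid is shut against its stop. I'll measure the post from the first image and lift clear.

Emit:
{"api": "jog_arm", "payload": {
  "increments": [
    [3,0,-5,0,0],
    [4,0,-10,0,0],
    [5,0,-15,-2,0],
    [6,0,-18,-6,0],
    [6,0,-18,-11,0],
    [6,0,-18,-16,0],
    [6,0,-18,-21,0],
    [6,0,-18,-26,0],
    [6,0,-18,-30,0],
    [6,0,-18,-33,0]
  ]
}}

```text
clock: 5.15
position: [0.5827, 0.2091, 0.2363]
ee_rot: [[-0.999, -0.001, -0.045], [0.045, 0.001, -0.999], [0.001, -1.0, -0.001]]
contact_force: [1.3, -0.3, -0.0]
finger_gap: 0.0598
```

Run:
```python
from h import *
s=r.get_state();print(s["position"],s["qd"].round(1))
for n in ["top","wrist","scene"]:
    if n=="wrist": s=r.get_state();np.savez("pics/s2.npz",p=s["position"],R=s["ee_rot"])
    im,d=r.get_image(n);cv2.imwrite(f"pics/{n}2.png",im[:,:,::-1]);np.savez(f"pics/{n}2.npz",im=im,d=d)
b=cv2.imread("pics/top2.png")[150:290,130:420];cv2.imwrite("pics/c2.png",cv2.resize(b,(783,378),interpolation=cv2.INTER_CUBIC))
```

```text
[0.58269316 0.2090901  0.23634246] [ 26.3  14.1 -22.   -0.5   7.8  26.8]
```

View pics/c2.png

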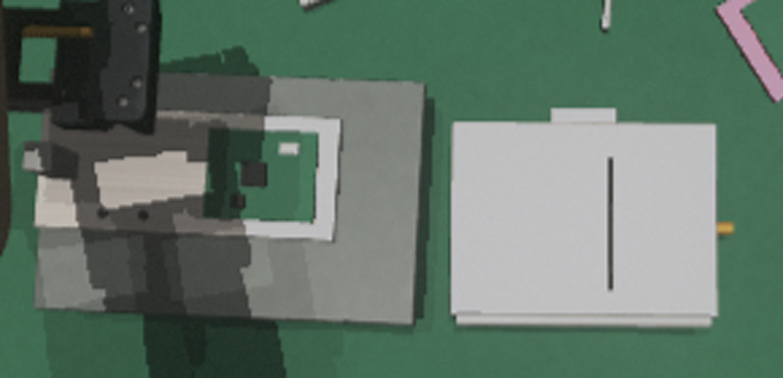

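View pics/wrist2.png

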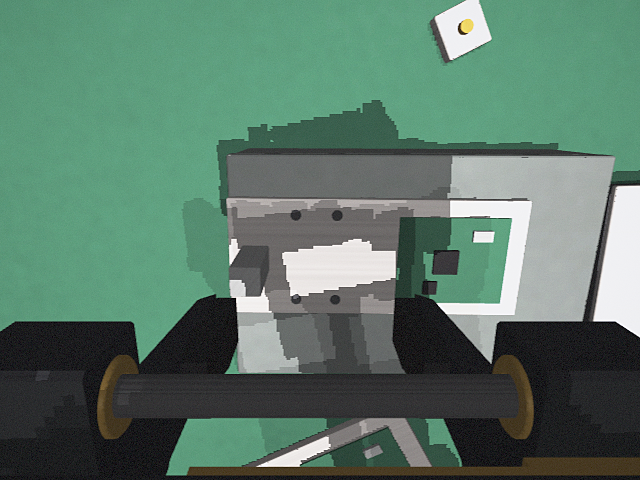

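View pics/scene2.png

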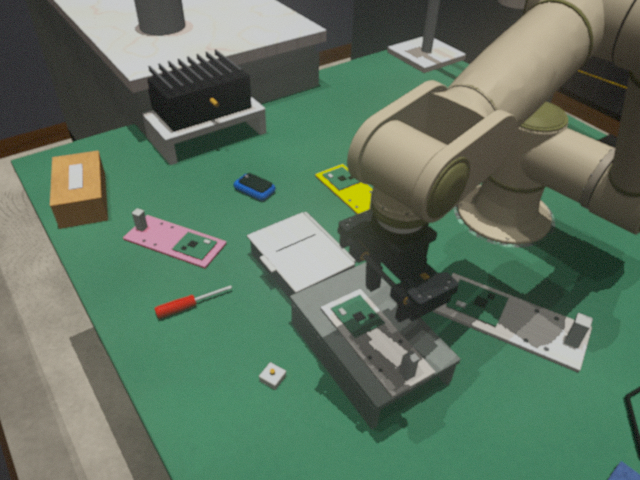

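The lid is visibly shut, with the mark at about full-image (356, 208–257). The post is at the left end of the plate. Now precise measurement.

Run:
```python
from h import *
z=np.load("pics/top2.npz");im=z["im"];P=cloud("top",z["d"])
g=im.max(2)
m=np.zeros((480,640),np.uint8);m[205:262,345:370]=(g[205:262,345:370]<130)
print("mark px",m.sum());v,u=np.nonzero(m);w=ray("top",np.c_[u,v],.056)[:,:2]
rc=cv2.fitLine((w*1000).astype(np.float32),cv2.DIST_L2,0,.01,.01).ravel();print(rc, "ends",w[np.argmin(w[:,0])],w[np.argmax(w[:,0])])
print("mid",cv2.minAreaRect((w*1000).astype(np.float32)))
lm=np.zeros((480,640),np.uint8);lm[190:266,292:400]=(im[190:266,292:400].min(2)>150)
c=max(cv2.findContours(lm,cv2.RETR_EXTERNAL,cv2.CHAIN_APPROX_NONE)[0],key=cv2.contourArea)
print("lid",cv2.minAreaRect((ray("top",c[:,0],.056)[:,:2]*1000).astype(np.float32)),"H",np.median(P[lm>0][:,2]))
ys=slice(200,262);print("lid height at hinge/free",np.median(P[255:262,310:380,2]),np.median(P[198:206,310:380,2]))
z=np.load("pics/top0.npz");im=z["im"];P=cloud("top",z["d"])
# plate from all pix with plate height, incl front edge
mm=np.zeros((480,640),np.uint8);mm[180:245,160:270]=im[180:245,160:270].min(2)>165
for nm,(ax) in {"front":0,"left":1,"right":2}.items():
    pts=[]
    if ax==0:
        for y in range(198,234):
            x=np.nonzero(mm[y])[0]; pts.append((x.max()+.5,y))
    else:
        for x in range(170,250):
            y=np.nonzero(mm[:,x])[0]; pts.append((x,y.min()-.5 if ax==2 else y.max()+.5))
    w=ray("top",pts,.086)[:,:2]*1000;print(nm,cv2.fitLine(w.astype(np.float32),cv2.DIST_HUBER,0,.01,.01).ravel())
pm=np.zeros((480,640),np.uint8);pm[195:225,135:162]=(P[195:225,135:162,2]>.125)
v,u=np.nonzero(pm);print("post H",np.median(P[pm>0][:,2]),np.median(P[pm>0],0),pm.sum())
pm[:]=0;pm[195:225,136:152]=im[195:225,136:152].min(2)>175
v,u=np.nonzero(pm);print(u.min(),u.max(),v.min(),v.max())
w=ray("top",np.c_[u,v],.136)[:,:2]*1000;print("white",cv2.minAreaRect(w.astype(np.float32)),w.mean(0))
cv2.imwrite("pics/post.png",cv2.resize(im[190:230,130:190,::-1],None,fx=12,fy=12,interpolation=cv2.INTER_NEAREST))
```

```text
mark px 97
[ 9.9995023e-01 -9.9759819e-03  5.2068964e+02 -1.4153404e+02] ends [ 0.47233392 -0.14208236] [ 0.57033366 -0.14300574]
mid ((521.3369140625, -141.52528381347656), (2.0375099182128906, 98.01715850830078), 89.46017456054688)
lid ((530.9583740234375, -121.65476989746094), (198.33087158203125, 153.50794982910156), 89.84908294677734) H 0.05779575264503667
lid height at hinge/free 0.05790882761728544 0.05785677002722611
front [ 9.9912781e-01 -4.1756857e-02  5.4464648e+02  6.0997074e+01]
left [4.8560545e-02 9.9882025e-01 5.1164648e+02 1.5817744e+02]
right [5.4889571e-02 9.9849242e-01 6.0051288e+02 1.5981882e+02]
post H 0.13802850302606257 [0.55955246 0.25664907 0.1380285 ] 154
139 151 195 224
white ((556.5415649414062, 257.03057861328125), (55.052249908447266, 22.558515548706055), 1.624801516532898) [556.67333958 254.77829283]
```

View pics/post.png

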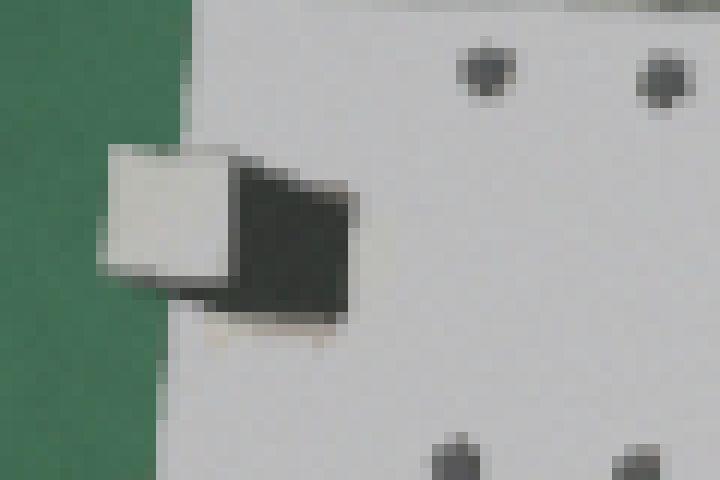

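Run:
```python
from h import *
print(ray("top",[[143.5,207.1]],.136))
print(proj("top",[[.561,.2605,.136],[.5513,.0607,.086]]))
s=r.get_state();E=s["ee_rot"];print(s["position"],E.T@(np.array([.5605,.2600,.18])-s["position"])*100)
```

```text
[[0.56122616 0.25999235 0.136     ]]
[[143.22671112 207.22101565]
 [253.98255486 215.63453491]]
[0.58286138 0.20759284 0.23607351] [ 2.45675779  5.61135784 -5.1366147 ]
```

Emit:
{"api": "jog_arm", "payload": {
  "increments": [
    [6,1.2,2,-2.5,0],
    [5,2.4,4,-5.1,0],
    [5,2.4,5.6,-5.1,0],
    [5,2.4,5.6,-5.1,0],
    [5,2.4,8,-5.1,0],
    [5,2.4,10.5,-5.1,0],
    [5,2.4,12.5,-5.1,0],
    [5,2.4,13.8,-5.1,0],
    [5,2.4,14.2,-5.1,0],
    [5,2.4,14.2,-5.1,0]
  ]
}}

```text
clock: 6.3
position: [0.5614, 0.2591, 0.0946]
ee_rot: [[-0.999, -0.001, -0.044], [0.044, 0.0, -0.999], [0.001, -1.0, -0.0]]
contact_force: [0.4, 1.0, 0.5]
finger_gap: 0.0499
```

Run:
```python
from h import *
s=r.get_state();print(s["position"],s["contact_force"])
im,d=r.get_image("wrist");cv2.imwrite("pics/wrist3.png",im[:,:,::-1])
```

```text
[0.56138654 0.25912099 0.09464161] [0.39738097 1.01399224 0.53014166]
```

View pics/wrist3.png

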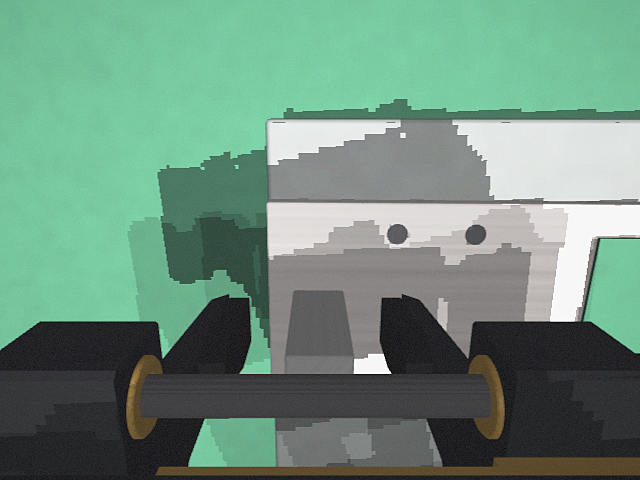

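The post (cols 287–352) sits between the fingers, so I'll close.

Emit:
{"api": "jog_arm", "payload": {
  "increments": [
    [1.5,0,0,0,0],
    [1.5,0,0,0,0],
    [1.5,0,0,0,0],
    [1.5,0,0,0,0],
    [1.5,0,0,0,0],
    [1.5,0,0,0,0]
  ]
}}

```text
clock: 6.95
position: [0.5616, 0.2592, 0.0954]
ee_rot: [[-0.999, 0.0, -0.044], [0.044, 0.0, -0.999], [-0.0, -1.0, -0.0]]
contact_force: [-1.2, -2.4, 3.5]
finger_gap: 0.0195
```

Run:
```python
from h import *
s=r.get_state();print(s["position"],s["contact_force"],s["ee_rot"],s["finger_gap"])
pf=np.array([.5513,.0607]);mk=np.array([.5213,-.1415])
print(mk-pf)
im,d=r.get_image("top");cv2.imwrite("pics/top4.png",im[:,:,::-1]);np.savez("pics/top4.npz",im=im,d=d)
b=cv2.imread("pics/top4.png")[150:290,130:420];cv2.imwrite("pics/c4.png",cv2.resize(b,(783,378),interpolation=cv2.INTER_CUBIC))
```

```text
[0.56162655 0.25920525 0.0954299 ] [-1.18217329 -2.39677759  3.49492066] [[-9.99013663e-01  3.67076698e-04 -4.44023326e-02]
 [ 4.44024274e-02  2.54116183e-04 -9.99013694e-01]
 [-3.55431296e-04 -9.99999900e-01 -2.70164635e-04]] 0.019525019451039717
[-0.03   -0.2022]
```

View pics/c4.png

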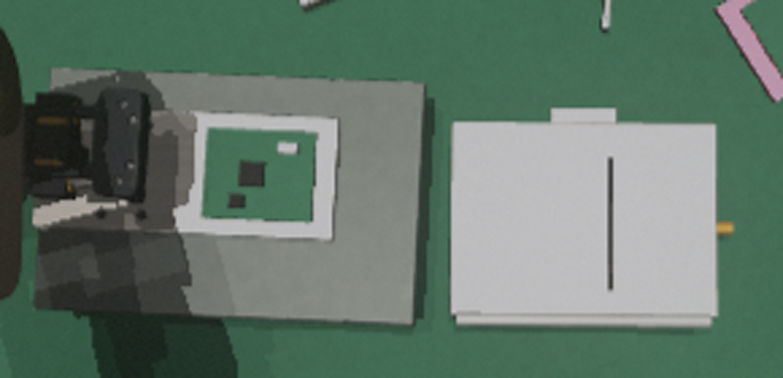

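Emit:
{"api": "jog_arm", "payload": {
  "increments": [
    [1.5,0.2,0.05,1.2,-0.1],
    [1.5,0.4,0.05,3,-0.3],
    [1.5,0.7,0.05,5,-0.5],
    [1.5,1.0,0.05,7,-0.7],
    [1.5,1.3,0.05,9,-0.9],
    [1.5,1.6,0.05,11,-1.1],
    [1.5,1.9,0.05,13,-1.3],
    [1.5,2.1,0.05,14.5,-1.5],
    [1.5,2.3,0.05,15.5,-1.6],
    [1.5,2.3,0.05,15.5,-1.6]
  ]
}}

```text
clock: 8.0
position: [0.5319, 0.1039, 0.0954]
ee_rot: [[-1.0, 0.001, -0.017], [0.017, -0.001, -1.0], [-0.001, -1.0, 0.001]]
contact_force: [-1.0, -5.8, 6.6]
finger_gap: 0.02
```

```bash
cat > look.py <<'E'
from h import *
import sys
k=sys.argv[1]
s=r.get_state();print(s["position"],s["contact_force"],np.degrees(np.arctan2(s["ee_rot"][0,2],-s["ee_rot"][1,2])),s["finger_gap"])
im,d=r.get_image("top");np.savez(f"pics/top{k}.npz",im=im,d=d)
im2,d2=r.get_image("scene")
b=cv2.resize(im[150:290,130:420,::-1],(783,378),interpolation=cv2.INTER_CUBIC)
cv2.imwrite(f"pics/c{k}.png",b);cv2.imwrite(f"pics/s{k}.png",cv2.resize(im2[180:430,220:480,::-1],None,fx=2.3,fy=2.3,interpolation=cv2.INTER_CUBIC))
cv2.imwrite(f"pics/scene{k}.png",im2[:,:,::-1])
E
python3 look.py 5
```

```text
[0.53185014 0.10387973 0.09542231] [-0.96714384 -5.78700835  6.56235293] -0.9760214977951408 0.019971567864366893
```

View pics/c5.png

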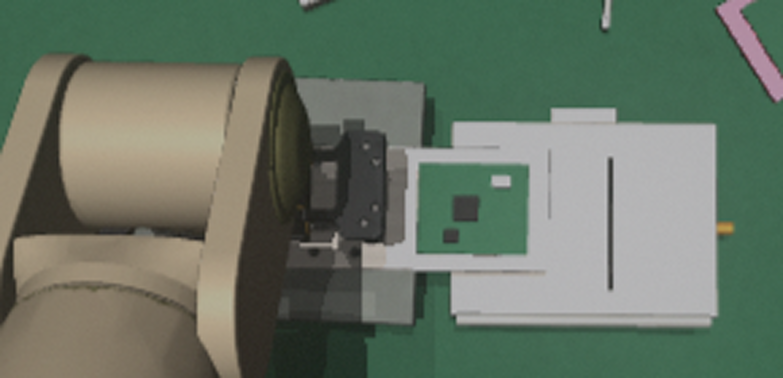

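View pics/s5.png

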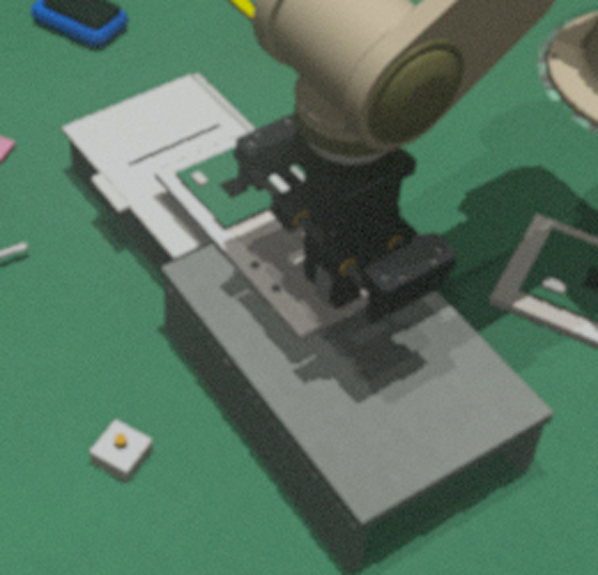

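Run:
```python
from h import *
im=np.load("pics/top5.npz")["im"]
cv2.imwrite("pics/z5.png",cv2.resize(im[195:265,295:375,::-1],None,fx=8,fy=8,interpolation=cv2.INTER_NEAREST))
g=im.astype(int).sum(2)//3
for y in (210,220,230,240,247):print(y,g[y,325:342])
for x in (315,325,330):print(x,g[200:212,x],g[244:256,x])
```

```text
210 [165 177 180 179 181 179 181 180 138 173 179 180 180 179 181 181 180]
220 [114 174 180 180 180 180 180 179 158 176 181 180 181 180 181 180 181]
230 [131 175 180 181 180 182 181 181 147 174 180 180 181 181 181 181 181]
240 [153 178 181 181 179 180 181 181 180 181 181 181 181 182 181 181 181]
247 [180 180 180 180 180 180 181 180 181 180 182 181 180 181 181 180 180]
315 [180 179 180 179 176 177 179 181 180 179 148 108] [131 170 180 180 180 178 140 160 176 179 180 180]
325 [179 179 180 180 179 179 178 181 182 181 165 118] [171 180 180 180 181 180 140 157 175 181 181 179]
330 [181 179 179 179 180 181 179 180 180 181 179 181] [180 179 181 180 181 179 154 161 176 180 180 180]
```

View pics/z5.png

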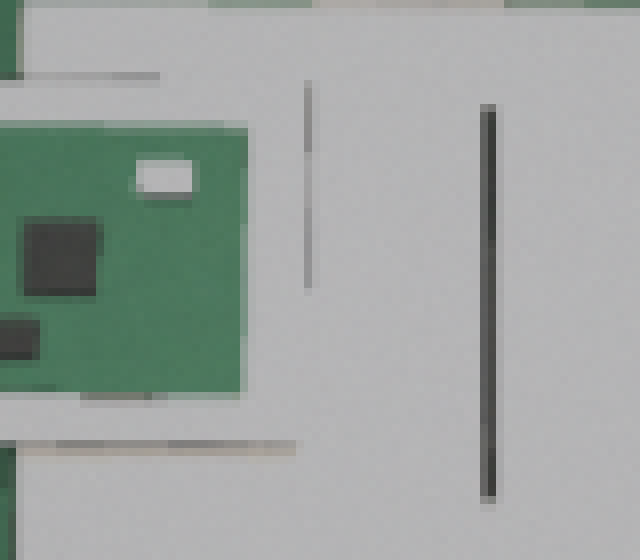

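Run:
```python
from h import *
print(campose("top")[2])
print(ray("top",[[332.5,215],[332.5,231]],.086),ray("top",[[333.4,215],[333.4,231]],.078))
print("sides",ray("top",[[325,204.5-.3],[325,249.5]],.086))
im=np.load("pics/top2.npz")["im"].astype(float).sum(2)/3
for y in (212,220,230,240,250):
    w=np.clip(175-im[y,350:364],0,None);print(y,(w*np.arange(350,364)).sum()/w.sum())
print(ray("top",[[356.1,208.1],[355.9,256.6]],.056))
# predicted from TCP
s=r.get_state();a=np.radians(-.976);p=s["position"]+[-.0006,.001,0];print("pred front",p[:2]-.2*np.array([-np.sin(a),np.cos(a)]))
```

```text
[ 0.43028413 -0.07616537  0.940632  ]
[[ 0.55187744 -0.09436405  0.086     ]
 [ 0.52018711 -0.09420186  0.086     ]] [[ 0.55300772 -0.09632348  0.078     ]
 [ 0.52102181 -0.09615449  0.078     ]]
sides [[ 0.57344596 -0.07966943  0.086     ]
 [ 0.4838242  -0.07933398  0.086     ]]
212 355.61319073083774
220 355.59391771019676
230 355.55984555984554
240 355.5525812619503
250 355.58196721311475
[[ 0.57012674 -0.14320757  0.056     ]
 [ 0.47112043 -0.14186895  0.056     ]]
pred front [ 0.52793365 -0.0948487 ]
```

Front edge measured at y≈-0.0945, against a kinematic prediction of -0.0948. The mark is at y≈-0.1416, which leaves 47 mm to go. I'll make the final approach.

Emit:
{"api": "jog_arm", "payload": {
  "increments": [
    [1.5,0.2,0.05,0.8,-0.1],
    [1.5,0.4,0.05,1.8,-0.2],
    [1.5,0.6,0.05,2.8,-0.3],
    [1.5,0.7,0.05,3.7,-0.4],
    [1.5,0.8,0.05,4.4,-0.4],
    [1.5,0.8,0.05,4.7,-0.4],
    [1.5,0.8,0.05,4.7,-0.4],
    [1.5,0.8,0.05,4.7,-0.4]
  ]
}}

```text
clock: 8.9
position: [0.5233, 0.0572, 0.0954]
ee_rot: [[-1.0, 0.002, -0.009], [0.009, -0.002, -1.0], [-0.002, -1.0, 0.002]]
contact_force: [-1.3, 0.7, 7.0]
finger_gap: 0.0198
```

```bash
python3 look.py 6
python3 - <<'E'
from h import *
s=r.get_state();a=-np.arcsin(-s["ee_rot"][0,2]);p=s["position"]+[-.0006,.001,0];print("pred front",p[:2]-.2*np.array([-np.sin(a),np.cos(a)]))
im=np.load("pics/top6.npz")["im"]
cv2.imwrite("pics/z6.png",cv2.resize(im[195:265,295:375,::-1],None,fx=8,fy=8,interpolation=cv2.INTER_NEAREST))
g=im.astype(int).sum(2)//3
for y in (210,218,226,234,242,250):print(y,g[y,345:364])
for x in (330,340,350):print(x,g[200:216,x],g[244:264,x])
print("expected edge px",proj("top",[[.5658,-.1416,.086],[.4758,-.1416,.086],[.521,-.1415,.056],[.521,-.1415,.086]]))
E
```

```text
[0.523274   0.05715335 0.09541095] [-1.28986115  0.74586124  6.98192571] -0.5411761909853373 0.01977239535004199
pred front [ 0.52080281 -0.14185179]
210 [176 177 176 177 177 176 176 176 176 176 178 176 170 175 176 176 176 177
 176]
218 [ 92  93  93  92 124 171 177 177 178 176 177 178 177 177 176 176 177 178
 177]
226 [ 92  94  95  94 129 171 178 177 177 175 179 178 178 177 177 178 177 177
 177]
234 [ 95  95  95  94 129 171 177 176 177 178 177 177 178 177 178 177 179 176
 177]
242 [ 94  95  95  96 127 170 177 177 177 177 177 179 177 178 177 176 178 177
 177]
250 [177 178 177 177 177 177 176 178 177 177 177 177 176 177 179 177 177 178
 177]
330 [176 176 175 176 176 177 176 177 170 174 177 177 175 177 123  92] [ 94  94  93 106 163 177 176 177 176 177 148 168 177 177 177 178 175 176
 175 177]
340 [176 178 177 176 176 178 177 176 144 166 176 177 176 176 135  98] [ 93  95  94  85 158 176 177 176 176 178 143 161 175 176 176 177 177 177
 177 178]
350 [175 177 176 176 177 177 178 177 159 170 176 176 177 177 173 171] [172 172 172 173 176 176 177 177 177 177 128 155 176 177 176 177 175 177
 177 177]
expected edge px [[356.43627817 207.88955805]
 [356.87432673 253.49623006]
 [355.48696522 232.05936269]
 [356.60240126 230.49578676]]
```

View pics/z6.png

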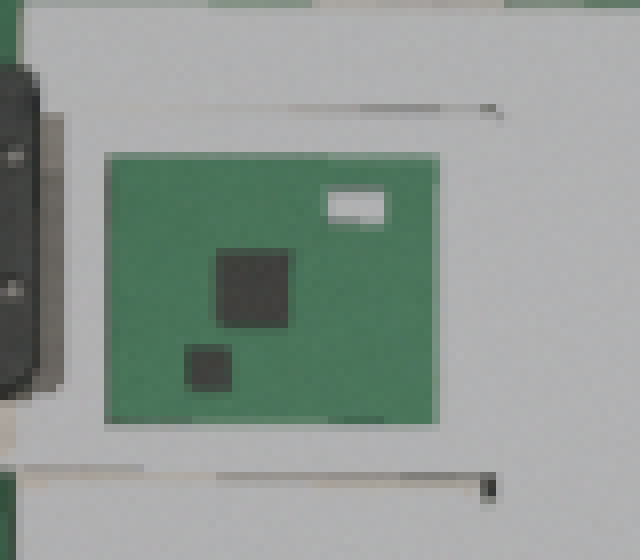

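View pics/s6.png

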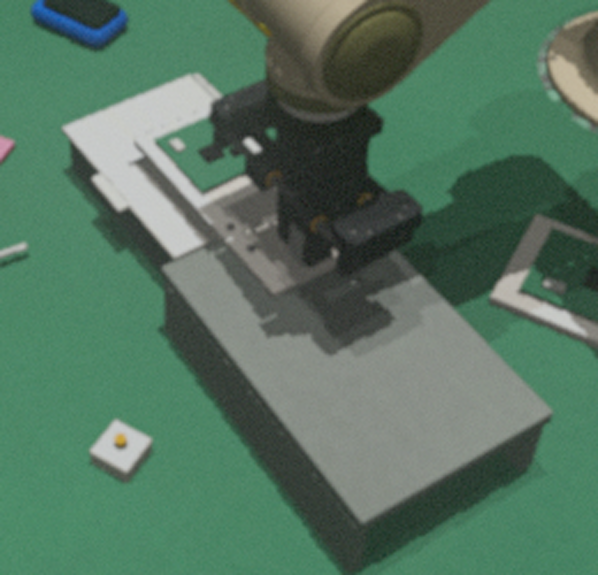

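Run:
```python
from h import *
P=cloud("top",np.load("pics/top6.npz")["d"])
Q0=cloud("top",np.load("pics/top0.npz")["d"])
print("plate front strip z",np.median(P[215:245,351:355,2]),"rear-ish strip",np.median(P[250:253,310:340,2]),np.median(P[210:212,310:340,2]),"lid",np.median(P[215:245,362:385,2]),"lid hinge/free",np.median(P[258:262,330:385,2]),np.median(P[197:204,360:385,2]))
print("before plate", np.median(Q0[200:230,252:255,2]),np.median(Q0[225:235,180:200,2]))
s=r.get_state();print(s["clock"],s["contact_force"],s["torque"])
```

```text
plate front strip z 0.08777621908493793 rear-ish strip 0.08790581771387829 0.08771478404209282 lid 0.05769486409301977 lid hinge/free 0.05764254950737352 0.05772885552035234
before plate 0.08780007962648817 0.08822846470148554
9.0 [-1.01710317 -0.11834433  7.04476176] [ 0.12908017  0.16042873 -0.04469461]
```

View pics/scene6.png

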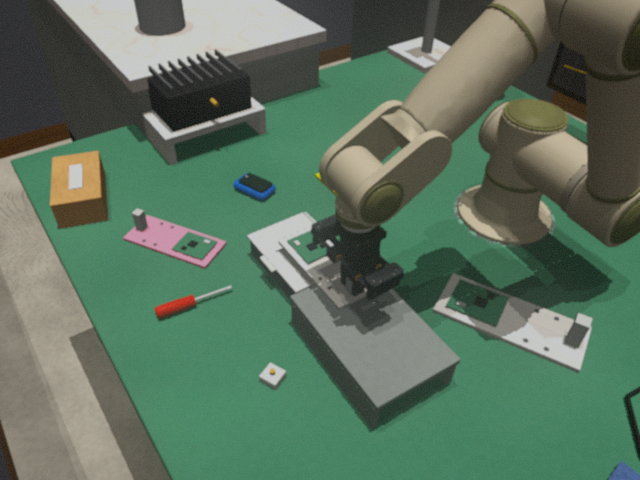

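The plate is level to within 0.2 mm, 22 mm clear of the lid, and its front edge is on the mark. The bystanders haven't moved. Handing in now.

Run:
```python
from plant import r
print(r.job_done())
```

```text
the job is handed in; nothing more can be done
None
```

The lid is fully shut, and the plate is held on the riser with its front edge on the scored line. I handed the job in at about 9 s, with the gripper still holding the post.

- **Lid:** I lowered it with the closed fingers until it hit its stop. The tool stopped at z = 56.3 mm while the force rose to 15 N, and the depth image shows the lid level from hinge to free edge.
- **Front edge:** The image puts it at y ≈ -141.3 mm and the arm's own position gives -141.9 mm. The mark is at about -141.6 mm.
- **Alignment:** The plate is within about 1 mm sideways of the mark's middle. Its yaw is -0.54° against -0.57° for the line, taken from the tool's angle.
- **Plate:** Its height is the same front and rear to within 0.2 mm and unchanged from the start, about 22 mm clear of the lid. I held it with about 7 N pressing down.
- **Bystanders:** The mouse, screwdriver and block look unmoved in the last picture.

No check failed. The two readings of the front edge differ by about 0.6 mm, and depth heights read about 2 mm high everywhere, which fits the stated calibration error.

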